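Pin the inspection mirror and hold it on the board's target

ROBOT

A 6-joint arm with a two-finger parallel gripper is mounted at the origin on the work surface. World frame = base frame: x ahead of the robot, y to its left, z up, the work surface at z = 0. Lengths are in m, angles in rad, forces in N, time in s.
With the tool pointing down it reaches from about 0.35 to 0.775 m from the base axis. Payload 7.3 kg.
Tool frame: the origin (TCP) lies midway between the tips of the shut fingers; the grasp point (between the pads) lies 19 mm behind it; z points along the fingers, y is the line along which they close (so a half turn about z gives the same grasp; the last joint's range is limited). The gripper opens to 92 mm and grips with 3 to 60 N. Pads are 19 mm wide; open, the fingers measure 130 mm over their backs; the gripper's body (75 mm by 190 mm) begins 47 mm behind the grasp point.
Start: joints at [-1.462, 0.342, 1.524, -0, 1.275, -0.146], TCP at [0.132, -0.508, 0.227] pointing down, gripper open.
Joint ranges: [-2.53, 2.53], [-0.77, 2.02], [0.04, 2.7], [-1, 4.14], [0.28, 2.66], [-3.11, 3.11]. Speed limits (rad/s): [2.57, 2.57, 3.14, 3.14, 3.14, 3.14].

INTERFACE

Orientations are given as a unit quaternion [w, x, y, z].
In Python, from workcell import ctrl, eoat, solver, status, read_camera gives the robot as it stands. Calls block until the motion is done:
- ctrl.movep(position, orientation): joint-space move of the TCP to a pose.
- ctrl.move_l(position, vel=0.15, attitude=None, max_force=None): straight line of the TCP; attitude=None keeps the orientation; vel is the mean speed in m/s. With max_force (N) it stops when the force on the tool has changed by that much, and returns True; else False.
- ctrl.move_j(angles): joint-space move.
- eoat.open_gripper() and eoat.clamp(): open the fingers fully, or close them until they stop; the grip force is fixed at half the most.
- ctrl.pause(seconds).
- solver.inverse_kinematics(position, orientation): joint angles nearest the present ones, or None.
- status.read_state(): the state.
- read_camera(name): name is "scene" or "top" or "wrist"; returns a dict with "frame" (400x640x3 uint8, blue, green, red), "range_z" (400x640 float32, m along the optical axis (not along the pixel's ray), 0 where there is no reading), "fovy" (degrees; the focal length in pixels is half the picture's height over the tangent of half this angle, whatever the lens; pixels are square), "cx", "cy" (the principal point, pixels), "dist" ([k1, k2, p1, p2, k3] as OpenCV has them; the pictures are not rectified), "position" and "attitude" of the camera in the world; the wrist camera has in their place "T_tool_cam" (4x4, takes a point from camera to tool coordinates, whose origin is the TCP and whose axes are the flange's). Camera axes: x right, y down, z forward; pixel columns grow to the right and rows downward; lengths in m; the calibration is good to about 2 mm. A picture is of the moment at which its call begins: read the wrist's pose just before it.
A pose or a line that the arm cannot do raises ctrl.Unreachable and nothing moves.
- ctrl.close_job(): hands the job in; it is judged then, once.
The state is a dict: "time_s": time; "joints": joint angles; "qd": joint speeds; "joint_efforts": joint torques, N m; "position": TCP position; "ee_rot": TCP orientation; "force": force on the tool from outside, world axes, zero at the start; "moment": the same for the moment, N m; "finger_gap": opening from 0.0 (shut) to 1.0 (fully open); "grip_force": force on a finger pad.
Only numpy, scipy, OpenCV 4.12 (cv2) and the standard library are available. Lean on these libraries where they do the work, as an engineer would, in place of code of your own. Each camera call takes 0.05 s, during which the arm holds its last target. There are 200 camera calls.

TASK

Take the thick-headed hinge pin from the rack and push it down through the fork and the mirror bracket's lug until its head sits flat on the fork. Then swing the spring-loaded mirror by its upright post until the small bench camera, looking at the mirror, would see the round white target of the standing circuit board in the middle of its view, and finish while still holding the post there, because the mirror springs back when let go. Do not touch the mirror glass, and leave the spare pin and everything else on the bench where it is.

Things in the scene. Friction and masses are not known exactly. Their poses are not given: they have to be found in the camera images.
- stand: inspection stand, fixed to the bench; origin on the bench on the vertical hinge axis, z up. A column 118 mm high, 54 to 76 mm from the axis at -110 deg about z from its x axis, carries a fork: two level 8 mm steel tines (tops at 98 and 118 mm) with 12 mm holes on the axis and the mirror's lug, same hole, always in line, between them. It also carries the camera at -50 deg, box top 73 mm high.
- fork_top (a point): mouth of the upper tine's hole, on the hinge axis, 118 mm above the bench; the pin head seats here
- pivot (a point): point on the vertical hinge axis at the height of the mirror's middle, 53 mm above the bench. The hinge axis lies in the mirror's reflecting face, so this is also the middle of the glass at every angle
- lens (a point): centre of the front of the bench camera's lens (26 mm wide steel barrel on a black box), 53 mm above the bench, 160 mm from the hinge axis; it looks level at pivot
- mirror (a joint): mirror angle about the hinge axis, rad, anticlockwise from above, 0 to 1.2. At 0 (rest stop) the glass faces the lens squarely; at a its normal is turned by a from pivot-to-lens. A spring pulls it back to 0: about 1 N at the post at 0, 2.6 N at 0.9. Wanted: half the angle, from above, from pivot-to-lens to pivot-to-target; about 0.45 to 0.95
- handle: upright round steel post (a sleeve that turns freely on its own axis) to turn the mirror with, 14 mm diameter, 109 to 157 mm above the bench, 85 mm from the hinge axis, straight behind the middle of the glass. Origin at its foot, z up. It stands on a level arm 16 mm wide, top at 109 mm, fixed to the mirror. It can be pinched from above in any direction that clears the rest
- handle_top (a point): centre of the post's top end, 157 mm above the bench
- glass (a point): mirror glass, 70 mm wide, 54 mm high, 4 mm thick, upright below the fork, 26 to 80 mm above the bench, in a black backing. Origin in the middle of its face, x is its outward normal. Do not touch
- sight (a point): not a solid thing: the camera's line of sight after the mirror. Origin at pivot, its x axis points level along the reflected line of sight; it turns by twice the mirror's angle. The target's y in this frame is how far the reflected line misses it
- board: circuit board 90 mm wide, 96 mm high, standing on edge in a grey foot, fixed to the bench; its front (-x) looks roughly to the mirror. Origin on the bench under the front face's middle
- target (a point): centre of the round white target, 40 mm across with a black dot, let through the board and seen on both faces, 53 mm above the bench
- pin_rack: grey rack block 50 x 110 x 36 mm, fixed to the bench, origin under its middle, long side along y, with two 12 mm holes at y = -30 mm (hinge pin) and y = +30 mm (spare pin). It stands on the left or the right of the stand
- pin: steel hinge pin, 10 mm shank 32 mm long with tapered tip, and a thick round head 22 mm across and 24 mm tall. Origin at the tip, z along the shank to the head (up). Starts upright in the rack with the head resting on the rack top (tip 4 mm above the bench), 70 g
- pin_collar (a point): centre of the underside of the pin's head, 32 mm above its tip
- pin_head (a point): centre of the top of the pin's head, 56 mm above its tip
- spare_pin: spare pin with a thin flat head 18 mm across and 5 mm thick, in the rack's other hole; not wanted, leave alone. Origin at its tip
- motor_a: loose bystander, stays where it is: small steel motor standing upright, 28 mm diameter, 49 mm high with shaft, near the stand on the robot's side, origin under its middle
- motor_b: loose bystander, stays where it is: small steel motor standing upright, 28 mm diameter, 49 mm high with shaft, to the right, origin under its middle
- small_board: loose bystander, stays where it is: green circuit board lying flat, 50 x 36 x 4 mm, parts to 14 mm high, near the stand, origin under its middle
- parts_tub: loose bystander, stays where it is: open cardboard tub 90 x 80 x 35 mm with small yellow parts, on the side where the rack is not, origin under its middle
- screwdriver: loose bystander, stays where it is: screwdriver with yellow handle, lying to the right
- shell: loose bystander, stays where it is: pink plastic cup-shaped housing, 90 mm across, 55 mm high, to the left, origin under its middle
There are look-alikes about, which are no part of the job. Of the things that look like the board, take the one that is farthest to the robot's right at the start.

How it is judged:
By the outcome, as a careful person would: the job done as asked, in the order asked, and still so for the second after the job is handed in, while the arm keeps its last pose, push and grip.
It also fails if it takes over 54 s, if anything falls off the work surface, if the arm or the gripper's body presses on something with over 40 N, if the wrist force passes 120 N, or if a joint passes its speed limit or range.

## Working session

There is one attempt and no reset: what is moved stays moved. The work goes in short steps, each a Python script; the robot and the scene stay as the last script left them, time stands still between calls to the robot, and variables do not carry over. Pictures are saved under pics/ and viewed, at most 10 in all, crops included, and the job is handed in when it is done.

```bash
ls; mkdir -p pics
cat > h.py <<'E'
import numpy as np, cv2
from workcell import ctrl, eoat, solver, status, read_camera
from scipy.spatial.transform import Rotation as R
def rot(q): return R.from_quat([q[1],q[2],q[3],q[0]]).as_matrix()
def K(c):
    f=200/np.tan(np.radians(c['fovy'])/2); return np.array([[f,0,c['cx']],[0,f,c['cy']],[0,0,1.]])
def campose(c,st=None):
    if 'T_tool_cam' in c:
        T=np.eye(4);T[:3,:3]=rot(st['ee_rot']);T[:3,3]=st['position'];T=T@np.array(c['T_tool_cam']);return T[:3,:3],T[:3,3]
    a=np.array(c['attitude']); return (rot(a) if a.size==4 else a.reshape(3,3)),np.array(c['position'])
def rays(c,uv,st=None):
    n=cv2.undistortPoints(np.array(uv,float).reshape(-1,1,2),K(c),np.array(c['dist'],float)).reshape(-1,2)
    Rm,p=campose(c,st); return np.c_[n,np.ones(len(n))]@Rm.T,p
def onplane(c,uv,z,st=None):
    d,p=rays(c,uv,st); return p+d*((z-p[2])/d[:,2])[:,None]
def cloud(c,st=None):
    v,u=np.mgrid[:400,:640]; d,p=rays(c,np.c_[u.ravel(),v.ravel()],st)
    P=p+d*c['range_z'].reshape(-1,1); P[c['range_z'].ravel()<=0]=np.nan
    return P.reshape(400,640,3)
def down(yaw):  # tool y axis at angle yaw from world y
    q=(R.from_euler('z',yaw)*R.from_euler('x',np.pi)).as_quat(); return [q[3],q[0],q[1],q[2]]
E
python3 - <<'E'
from h import *
import pickle
st=status.read_state(); print(st['ee_rot'],st['time_s'],st['finger_gap'])
for n in ['scene','top']:
    c=read_camera(n); pickle.dump(c,open(n+'.pkl','wb')); cv2.imwrite(f'pics/{n}0.png',c['frame']); print(n,c['fovy'],c['position'],c['attitude'],c['dist'],(c['range_z']>0).mean())
E
```

```text
pics
[-7.64772390e-04  9.91898071e-01  1.27033977e-01 -9.51555627e-06] 0.0 1.0011760517450847
scene 43.66913914118576 [ 1.25560945 -1.10535747  1.2235967 ] [-0.40219473  0.87462747  0.24862393 -0.10701554] [0.00735507 0.         0.         0.         0.        ] 0.99078515625
top 52.051842979794785 [0.52293695 0.00538013 1.35341469] [ 0.01682154 -0.70675757  0.70686522 -0.02350175] [-0.03886057  0.          0.          0.          0.        ] 0.99611328125
```

View pics/top0.png

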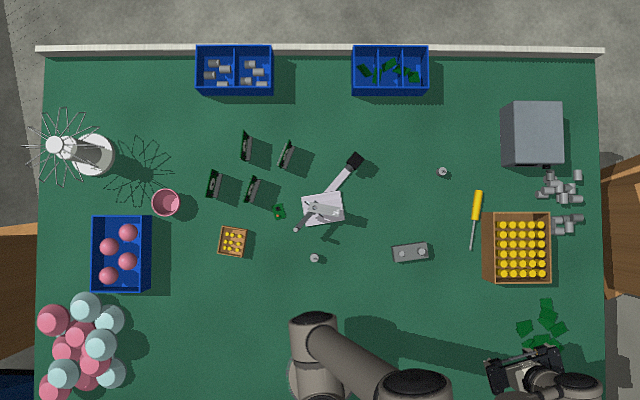

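View pics/scene0.png

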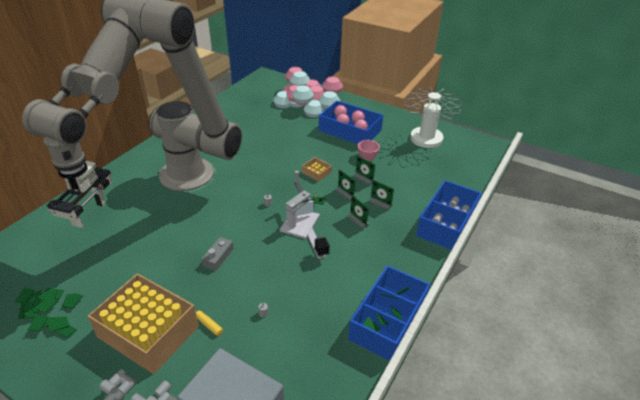

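The top view shows the rack with two pins at about (410,252) and the stand's fork at (312,207). The bench camera is at (354,160) and the post at (296,230). There are four boards, and the rightmost one is at (286,153). Next I'll get coarse positions and take wrist views from above.

Run:
```python
from h import *
import pickle
c=pickle.load(open('top.pkl','rb'));P=cloud(c)
for n,u,v in [('pinA',402,253),('pinB',420,251),('rack',411,253),('fork',312,207),('post',296,230),('cam',354,160),('board',286,153)]:
    print(n,P[v,u].round(3),onplane(c,[(u,v)],{'pinA':.06,'pinB':.04,'fork':.118,'post':.157,'cam':.073,'board':.1}.get(n,.036))[0].round(3))
for name,x,y,yaw in [('rack',P[253,411][0]-.06,P[253,411][1],0),('stand',P[207,312][0]-.03,P[207,312][1],0)]:
    ctrl.movep([x,y,.33],down(yaw)); st=status.read_state(); w=read_camera('wrist')
    pickle.dump((w,st),open(name+'_w.pkl','wb')); cv2.imwrite(f'pics/{name}_w.png',w['frame'])
    print(st['time_s'],st['position'],np.array(w['T_tool_cam']).round(3),w['fovy'],w['dist'])
```

```text
pinA [nan nan nan] [ 0.4   -0.256  0.06 ]
pinB [ 0.406 -0.313  0.061] [ 0.404 -0.318  0.04 ]
rack [ 0.397 -0.289  0.037] [ 0.397 -0.29   0.036]
fork [0.544 0.027 0.104] [0.544 0.027 0.118]
post [0.476 0.072 0.157] [0.476 0.072 0.157]
cam [ 0.692 -0.105  0.071] [ 0.692 -0.105  0.073]
board [0.718 0.112 0.045] [0.71  0.107 0.1  ]
1.3083 [ 0.33686209 -0.28997528  0.32955434] [[ 0.001 -0.968 -0.252  0.067]
 [ 1.     0.001  0.     0.   ]
 [-0.    -0.252  0.968 -0.159]
 [ 0.     0.     0.     1.   ]] 58.11563389787674 [-0.04596633  0.          0.          0.          0.        ]
2.7167 [0.51373279 0.02578552 0.32993347] [[ 0.001 -0.968 -0.252  0.067]
 [ 1.     0.001  0.     0.   ]
 [-0.    -0.252  0.968 -0.159]
 [ 0.     0.     0.     1.   ]] 58.11563389787674 [-0.04596633  0.          0.          0.          0.        ]
```

View pics/rack_w.png

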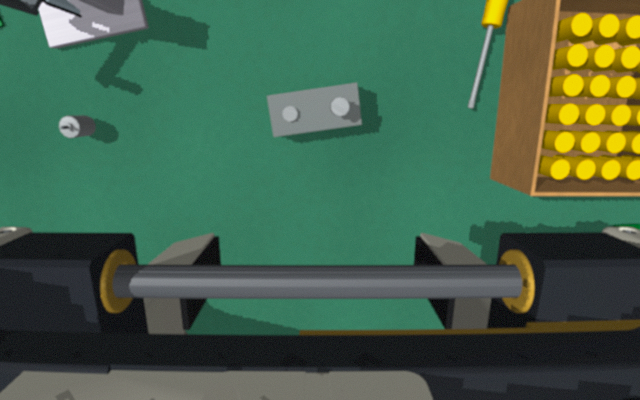

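View pics/stand_w.png

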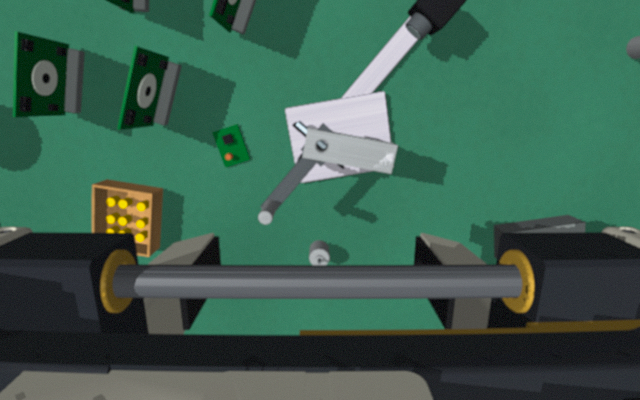

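The rack view shows the thick pin head at (340,106) and the spare at (290,114). The stand view shows the fork hole at (321,146), the post top at (265,217), the lens near (415,25) and the wanted board cut off at (235,10). I'll take closer views, tilting one for the board.

```bash
cat >> h.py <<'E'
def tilt(yaw,t):
    q=(R.from_euler('z',yaw)*R.from_euler('y',-t)*R.from_euler('x',np.pi)).as_quat(); return [q[3],q[0],q[1],q[2]]
E
python3 - <<'E'
from h import *
import pickle
crops=[]
for name,pos,q,box in [('board',[.50,.07,.36],tilt(0,.5),None),('fork',[.47,.035,.25],down(0),None),('pin',[.335,-.316,.16],down(0),None)]:
    ctrl.movep(pos,q); st=status.read_state(); w=read_camera('wrist'); pickle.dump((w,st),open(name+'_w.pkl','wb'))
    crops.append(w['frame'][:300]); print(st['time_s'],st['position'])
a=np.hstack([cv2.resize(crops[0],None,fx=.625,fy=.625),cv2.resize(crops[2],None,fx=.625,fy=.625)])
b=cv2.resize(crops[1],(800,375))
cv2.imwrite('pics/m1.png',np.vstack([a,b]))
E
```

```text
3.3667 [0.50004629 0.06915898 0.36069019]
3.95 [0.4712967  0.03456041 0.24935277]
5.4417 [ 0.33571432 -0.3155253   0.16064138]
```

View pics/m1.png

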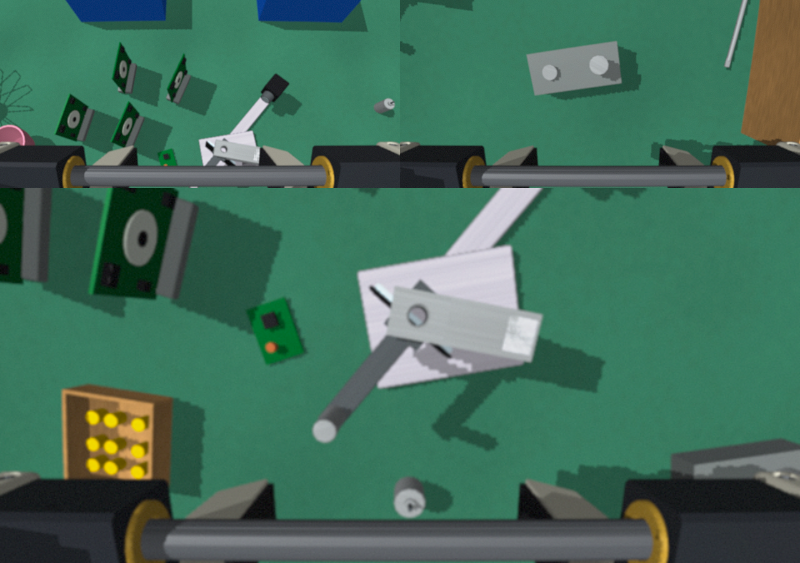

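The montage shows the pin head at raw (317,104) in the pin view. In the fork view the hole is at (334,102) and the post top at (259,195). In the board view the target disc is at about (291,106). Now I'll refine these.

```bash
cat > m.py <<'E'
from h import *
import pickle
L=lambda n:pickle.load(open(n+'_w.pkl','rb'))
def zblob(n,uv,r,zmin,zmax,ztop):
    c,st=L(n);P=cloud(c,st);v,u=np.mgrid[:400,:640]
    m=(np.hypot(u-uv[0],v-uv[1])<r)&(P[...,2]>zmin)&(P[...,2]<zmax)
    cen=(u[m].mean(),v[m].mean()); return cen,m.sum(),onplane(c,[cen],ztop,st)[0].round(4),np.nanmean(P[m],0).round(4),np.nanmedian(P[m][:,2]).round(4),P[m].max(0)-P[m].min(0)
print('pin ',zblob('pin',(317,104),30,.054,.07,.06))
print('post',zblob('fork',(259,195),25,.150,.165,.157))
print('post(far)',zblob('stand',(265,217),25,.150,.165,.157))
print('post(board) none')
for n,uv in (('fork',(333.6,101.6)),('stand',(321,146))):
    c,st=L(n); g=cv2.cvtColor(c['frame'],cv2.COLOR_BGR2GRAY); 
    x,y=int(uv[0]),int(uv[1]); k=g[y-16:y+17,x-16:x+17]
    big=cv2.resize(k,None,fx=8,fy=8,interpolation=cv2.INTER_CUBIC); cv2.imwrite(f'pics/hole_{n}.png',big)
    h=cv2.HoughCircles(big,cv2.HOUGH_GRADIENT,1,40,param1=60,param2=15,minRadius=30,maxRadius=80)
    if h is not None:
        for a in h[0][:3]:
            p=((a[0]+.5)/8-.5+x-16,(a[1]+.5)/8-.5+y-16); print('hole',n,p,a[2]/8,onplane(c,[p],.118,st)[0].round(4))
    P=cloud(c,st); print('tine z',np.nanmedian(P[y-16:y+17,x-16:x+17,2]))
    # tine outline by depth
    m=((P[...,2]>.112)&(P[...,2]<.124)).astype(np.uint8); cs,_=cv2.findContours(m,cv2.RETR_EXTERNAL,cv2.CHAIN_APPROX_NONE); cc=max((q for q in cs if cv2.pointPolygonTest(q,uv,True)>-15),key=cv2.contourArea)
    box=cv2.boxPoints(cv2.minAreaRect(cc)); print('tine box',onplane(c,box,.118,st)[:,:2].round(4).tolist())
for n,uv,r in (('board',(291,106),30),('scene',(360,211),18),('scene',(347,184),18)):
    if n=='scene': c=pickle.load(open('scene.pkl','rb'));st=None
    else: c,st=L(n)
    P=cloud(c,st);v,u=np.mgrid[:400,:640];f=c['frame'].astype(int)
    m=((np.hypot(u-uv[0],v-uv[1])<r)&(f.min(2)>110)&(P[...,2]>.03)&(P[...,2]<.078)).astype(np.uint8)
    cs,_=cv2.findContours(m,cv2.RETR_EXTERNAL,cv2.CHAIN_APPROX_NONE); cc=max(cs,key=cv2.contourArea); (e,ax,an)=cv2.fitEllipse(cc)
    k=cv2.drawContours(np.zeros((400,640),np.uint8),[cc],-1,1,-1)>0
    print('target',n,e,ax,'plane',onplane(c,[e],.053,st)[0].round(4),'cloud',np.nanmedian(P[k],0).round(4),P[k].min(0).round(3),P[k].max(0).round(3))
# bench camera box & lens
c,st=L('board');P=cloud(c,st);f=c['frame'];m=(P[...,0]>.6)&(P[...,0]<.75)&(abs(P[...,1]+.09)<.07)&(P[...,2]>.055)&(P[...,2]<.08)
print('cam',m.sum(),np.nanmean(P[m],0),'steel part',P[m&(f.min(2)>70)].mean(0))
a=cv2.resize(L('fork')[0]['frame'][60:220,220:420],None,fx=2.5,fy=2.5)
b=cv2.resize(L('board')[0]['frame'][60:220,230:390],(400,400))
cv2.imwrite('pics/m2.png',np.hstack([a,b]))
E
python3 m.py
```

```text
pin  ((np.float64(317.4850455136541), np.float64(103.80624187256177)), np.int64(769), array([ 0.4059, -0.3161,  0.06  ]), array([ 0.4059, -0.3161,  0.0608]), np.float64(0.0608), array([0.02174674, 0.02169436, 0.00455144]))
post ((np.float64(259.45484949832775), np.float64(192.96989966555185)), np.int64(299), array([0.4795, 0.0757, 0.157 ]), array([0.4795, 0.0756, 0.1571]), np.float64(0.1575), array([0.01256053, 0.01342796, 0.00927976]))
post(far) ((np.float64(264.93220338983053), np.float64(215.8361581920904)), np.int64(177), array([0.4802, 0.0756, 0.157 ]), array([0.4802, 0.0756, 0.157 ]), np.float64(0.1574), array([0.01350984, 0.01343388, 0.00877025]))
post(board) none
tine z 0.11855711993602719
tine box [[0.5317, 0.0418], [0.5614, 0.0358], [0.5449, -0.0568], [0.5142, -0.053]]
hole stand (np.float32(321.375), np.float32(145.5)) 5.4125 [0.5435 0.0209 0.118 ]
tine z 0.11861378680324519
tine box [[0.5313, 0.0416], [0.5619, 0.0357], [0.5452, -0.0571], [0.5139, -0.0529]]
target board (285.20684814453125, 125.4218521118164) (6.3321661949157715, 17.487977981567383) plane [0.7168 0.1148 0.053 ] cloud [0.712  0.1149 0.0661] [0.701 0.109 0.044] [0.727 0.119 0.074]
target scene (358.13116455078125, 210.45233154296875) (4.357282638549805, 9.47743034362793) plane [0.7124 0.115  0.053 ] cloud [0.7166 0.1117 0.0574] [nan nan nan] [nan nan nan]
target scene (345.6358642578125, 183.56883239746094) (4.724076271057129, 8.2469482421875) plane [0.6014 0.2259 0.053 ] cloud [0.6048 0.2209 0.0546] [0.588 0.214 0.038] [0.617 0.23  0.076]
cam 1151 [ 0.68595372 -0.10115873  0.07060833] steel part [ 0.66981764 -0.08548961  0.06359066]
```

View pics/m2.png

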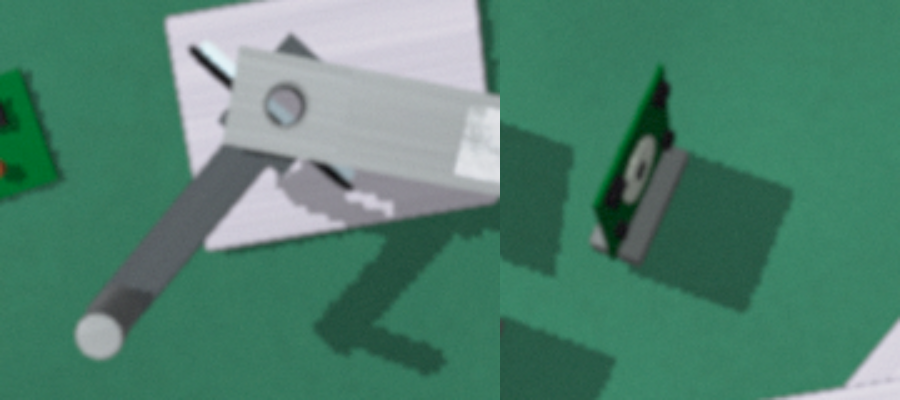

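The left crop shows the hole at raw (334,101.6) and the right one shows the target at about raw (285.3,128.5). The numbers agree with each other: hole to post is 84 mm, and the lens bearing of -40.5° matches from both the post and the camera box. Now I'll grasp the pin.

Run:
```python
from h import *
import pickle
c,st=pickle.load(open('board_w.pkl','rb')); print('target',onplane(c,[(285.3,128.5),(285.3,129.6)],.053,st).round(4))
c,st=pickle.load(open('fork_w.pkl','rb')); print('hole',onplane(c,[(334,101.6)],.118,st).round(4))
st=status.read_state();ok={}
for d in (-81,99):
    q=down(np.radians(d)); s=[solver.inverse_kinematics(p,q) for p in ([.4059,-.3161,.12],[.5435,.0209,.2],[.459,.03,.14])]
    print(d,[None if k is None else np.round(k,2)[[0,5]] for k in s])
    if all(k is not None for k in s): ok[d]=abs(s[0][5]-st['joints'][5])
d=min(ok,key=ok.get); q=down(np.radians(d)); print('yaw',d)
ctrl.movep([.4059,-.3161,.12],q)
print(ctrl.move_l([.4059,-.3161,.0400],vel=.12,max_force=8)); print(status.read_state()['position'])
eoat.clamp(); s=status.read_state(); print(s['finger_gap']*92,s['grip_force'],s['force'],s['position'],s['time_s'])
ctrl.move_l([.4059,-.3161,.13],vel=.12); s=status.read_state(); print(s['finger_gap']*92,s['force'])
w=read_camera('wrist'); cv2.imwrite('pics/held.png',w['frame']); pickle.dump((w,s),open('held_w.pkl','wb'))
```

```text
target [[0.712  0.1145 0.053 ]
 [0.7102 0.1145 0.053 ]]
hole [[0.5434 0.0211 0.118 ]]
-81 [array([-0.81,  2.17]), array([-0.1 ,  2.88]), array([-0.1 ,  2.88])]
99 [array([-0.81, -0.97]), array([-0.1 , -0.26]), array([-0.1 , -0.26])]
yaw -81
False
[ 0.4062227  -0.31650598  0.04054121]
21.35600071943709 29.999925792217255 [ 0.42760577 -0.42224413  0.05204267] [ 0.40587882 -0.31610492  0.03997069] 8.775
21.02383052812877 [ 0.78704604 -0.36195139 -2.05485826]
```

```bash
cat > ins.py <<'E'
from h import *
h=np.array([.5435,.0210]); q=down(np.radians(-81))
ctrl.move_l([.4059,-.3161,.21],vel=.2)
ctrl.movep([*h,.21],q); ctrl.move_l([*h,.165],vel=.1)
done=False
offs=[(0,0)]+[(r*np.cos(a),r*np.sin(a)) for r in (.0012,.0024) for a in np.arange(0,2*np.pi,np.pi/3)]
for o in offs:
    p=h+o
    ctrl.move_l([*p,.160],vel=.08)
    b=ctrl.move_l([*p,.1225],vel=.05,max_force=8)
    s=status.read_state(); print(o,b,s['position'].round(4) if hasattr(s['position'],'round') else s['position'],np.round(s['force'],1),s['time_s'])
    if s['position'][2]<.130: break
w=read_camera('wrist'); cv2.imwrite('pics/ins.png',w['frame'][:300])
E
python3 ins.py
```

```text
(0, 0) True [0.5429 0.021  0.1219] [-0.8 -1.   4.8] 13.25
```

View pics/ins.png

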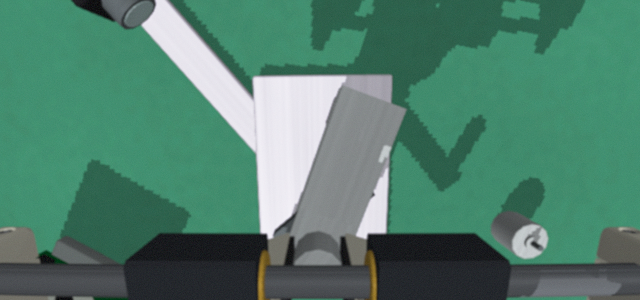

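The wrist view shows the pin head between the fingers at about (320,250), directly above the fork tine, and z=0.122 matches a seated head. I'll press lightly, release and check.

Run:
```python
from h import *
import pickle
p=np.array(status.read_state()['position'])
b=ctrl.move_l([p[0],p[1],.117],vel=.03,max_force=12); s=status.read_state(); print(b,s['position'],np.round(s['force'],1))
ctrl.move_l([p[0],p[1],.1225],vel=.03)
eoat.open_gripper(); p=np.array(status.read_state()['position']); print('axis tcp',p)
ctrl.move_l([p[0],p[1],.24],vel=.15)
q=down(0); ctrl.movep([.47,.035,.27],q); s=status.read_state(); w=read_camera('wrist'); P=cloud(w,s)
v,u=np.mgrid[:400,:640]
near=np.hypot(P[...,0]-.5435,P[...,1]-.021)<.025
z=P[...,2]; m=near&(z>.13)&(z<.16); print('head',m.sum(),np.nanmedian(z[m]),onplane(w,[(u[m].mean(),v[m].mean())],.142,s)[0],'tine',np.nanmedian(z[near&(z<.128)&(z>.11)]))
m=(np.hypot(P[...,0]-.48,P[...,1]-.0757)<.025)&(z>.15); print('post',onplane(w,[(u[m].mean(),v[m].mean())],.157,s)[0])
print(s['time_s']); cv2.imwrite('pics/seat.png',cv2.resize(w['frame'][20:260,180:480],None,fx=2,fy=2))
```

```text
True [0.54287289 0.02083641 0.12055567] [-2.2 -0.1  4.7]
axis tcp [0.54284854 0.02104999 0.12249188]
head 642 0.14277498113241405 [0.54274004 0.02139024 0.142     ] tine 0.11874637818241185
post [0.35110439 0.21002179 0.157     ]
17.1583
```

View pics/seat.png

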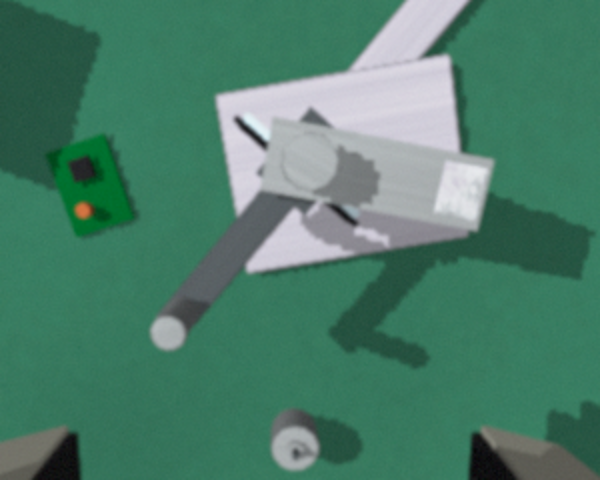

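The pin head is seated: its top is at 142.8 mm over a tine at 118.7 mm, and in the view it is centred at (310,162). Next I'll take one more frontal look at the target, then grip the post.

Run:
```python
from h import *
import pickle
for i,(pos,yaw,t) in enumerate([([.46,-.02,.33],.5,.7),([.50,.12,.33],0,.65)]):
    ctrl.movep(pos,tilt(yaw,t)); s=status.read_state(); w=read_camera('wrist'); P=cloud(w,s); pickle.dump((w,s),open(f't{i}_w.pkl','wb'))
    f=w['frame'].astype(int); d=np.hypot(P[...,0]-.7125,P[...,1]-.1145)
    m=((d<.03)&(P[...,2]>.025)&(f.min(2)>90)&(f.max(2)-f.min(2)<45)).astype(np.uint8)
    cs,_=cv2.findContours(m,cv2.RETR_EXTERNAL,cv2.CHAIN_APPROX_NONE); cc=max(cs,key=cv2.contourArea); e,ax,an=cv2.fitEllipse(cc)
    k=cv2.drawContours(np.zeros((400,640),np.uint8),[cc],-1,1,-1)>0
    print(e,ax,onplane(w,[e],.053,s)[0].round(4),'cloud med',np.nanmedian(P[k],0).round(4),'mid',((np.nanmin(P[k],0)+np.nanmax(P[k],0))/2).round(4),(np.nanmax(P[k],0)-np.nanmin(P[k],0)).round(3),s['time_s'])
    x,y=map(int,e); cv2.imwrite(f'pics/t{i}.png',cv2.resize(cv2.drawContours(w['frame'].copy(),[cc],-1,(0,0,255),1)[max(0,y-60):y+60,max(x-60,0):x+60],(390,390)))
a,b=cv2.imread('pics/t0.png'),cv2.imread('pics/t1.png'); cv2.imwrite('pics/t.png',np.hstack([a,b]))
```

```text
(318.9540710449219, 125.36874389648438) (13.252886772155762, 26.15990447998047) [0.7139 0.1154 0.053 ] cloud med [0.7119 0.1144 0.0566] mid [0.7127 0.1142 0.0524] [0.037 0.016 0.046] 18.4333
(321.88128662109375, 148.70794677734375) (4.981261730194092, 13.896294593811035) [0.7238 0.1128 0.053 ] cloud med [0.7162 0.1129 0.0673] mid [0.7163 0.1132 0.0591] [0.025 0.01  0.031] 19.95
```

View pics/t.png

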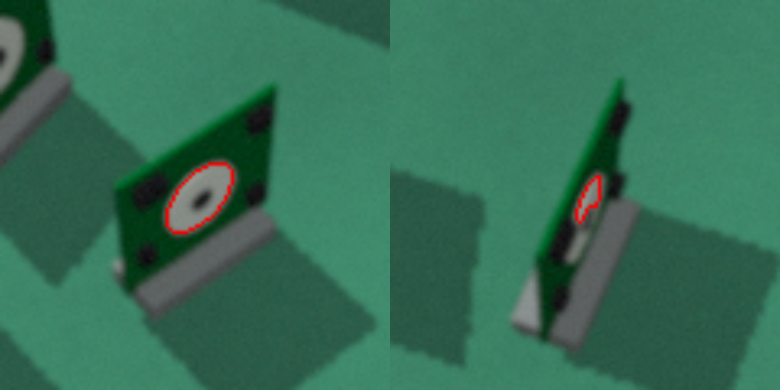

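The left crop gives a clean target ellipse. Its ray hits (0.7139, 0.1154) and the depth mid-point is (0.7127, 0.1142), so both put its bearing from the axis at 28.8°. In the right crop the disc is partly hidden, so I'm ignoring it. Now the post.

```bash
cat > post.py <<'E'
from h import *
A=np.array([.5429,.0211]); p=np.array([.4799,.0757]); y0=np.radians(-41)
ctrl.movep([*p,.23],down(y0)); ctrl.move_l([*p,.175],vel=.15)
print(ctrl.move_l([*p,.121],vel=.08,max_force=8)); eoat.clamp(); ctrl.pause(.2)
s=status.read_state(); t=np.array(s['position']); v=t[:2]-A; b0=np.arctan2(v[1],v[0]); r=np.hypot(*v)
print('gap mm',s['finger_gap']*92,s['grip_force'],t,'r',r,'bearing',np.degrees(b0),np.round(s['force'],1))
E
python3 post.py
```

```text
False
gap mm 13.299210540252442 30.000349581241608 [0.47968885 0.07550392 0.12096958] r 0.08339925232853213 bearing 139.2824185707251 [-2.1 -1.9  1. ]
```

```bash
cat > swing.py <<'E'
from h import *
import pickle
A=np.array([.5429,.0211]); y0=np.radians(-41); b0=np.radians(139.28); r=.0836; goal=np.radians(174.05)
for b in np.linspace(b0,goal,9)[1:]:
    ctrl.move_l([*(A+r*np.array([np.cos(b),np.sin(b)])),.121],vel=.03,attitude=down(y0+b-b0))
ctrl.pause(.5); s=status.read_state(); t=np.array(s['position']); v=t[:2]-A
print('bearing',np.degrees(np.arctan2(v[1],v[0])),'r',np.hypot(*v),'gap',s['finger_gap']*92,s['grip_force'],np.round(s['force'],1),t,s['time_s'])
for n in ('top','scene'):
    c=read_camera(n); cv2.imwrite(f'pics/{n}1.png',c['frame']); pickle.dump(c,open(n+'1.pkl','wb'))
w=read_camera('wrist'); cv2.imwrite('pics/fin_w.png',w['frame'])
c=cv2.imread('pics/scene1.png'); cv2.imwrite('pics/fin.png',np.vstack([cv2.resize(c[130:290,220:440],(412,300)),cv2.resize(w['frame'],(412,258))]))
E
python3 swing.py
```

```text
bearing 174.01095890491155 r 0.08358909109169195 gap 13.513476509537337 29.999924898147583 [ 1.9  1.7 -1.2] [0.45976715 0.02982154 0.12101558] 26.725
```

View pics/fin.png

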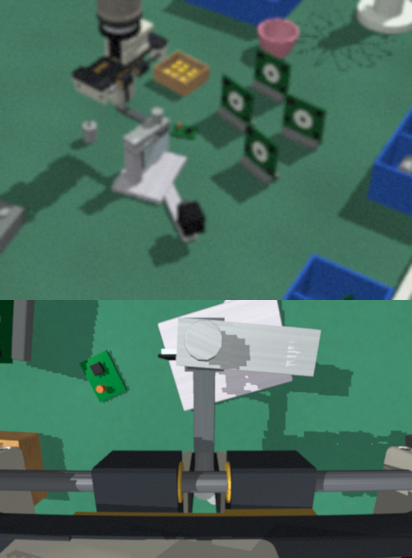

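The scene view (upper half) shows the gripper holding the post with everything else in place. The wrist view (lower half) shows the lever running straight from the pin head at (203,340) to the post between the pads at (204,490). I'm handing it in.

```bash
python3 -c "
from h import *
print(ctrl.close_job())"
```

```text
the job is handed in; nothing more can be done
None
```

The job is handed in at about 27 s of robot time: the hinge pin is seated in the fork, and the arm is still holding the mirror post about 0.61 rad from rest, on the rightmost board's target. That aim comes from measured positions, good to roughly 2 mm at the target, as I couldn't check the bench camera's own view.

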